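Shut, pin and hold a hinged wax mould

ROBOT

A 6-joint arm with a two-finger parallel gripper is mounted at the origin on the work surface. World frame = base frame: x ahead of the robot, y to its left, z up, the work surface at z = 0. Lengths are in mm, angles in rad, forces in N, time in s.
With the tool pointing down it reaches from about 275 to 975 mm from the base axis. Payload 8.4 kg.
Tool frame: the origin (TCP) lies at the very end of the fingers, on their centre line; the grasp point (between the pads) lies 19 mm behind it; z points along the fingers, y is the line along which they close (so a half turn about z gives the same grasp; the last joint's range is limited). The gripper opens to 92 mm and grips with 3 to 60 N. Pads are 20 mm wide; open, the fingers measure 128 mm over their backs; the gripper's body (75 mm by 189 mm) begins 69 mm behind the grasp point.
Start: joints at [-1.274, 0.353, 1.633, -0, 1.155, -0.002], TCP at [183.982, -597.309, 214.583] pointing down, gripper open.
Joint ranges: [-2.63, 2.63], [-0.92, 2.1], [0.06, 2.66], [-1.3, 4.44], [0, 2.69], [-3.02, 3.02]. Speed limits (rad/s): [2.22, 2.22, 2.79, 3.14, 3.14, 3.14].

INTERFACE

Orientations are given as a 3x3 rotation matrix whose columns are the frame's x, y, z axes.
In Python, from plant import ctrl gives the robot as it stands.
- The arm moves only by the tool step_arm, never from a script. Its arguments are lists of equal length, an entry for each row: "linear": the shift along the tool's x, y, z scaled (see below), a list of three; "angular": the turn, a rotation vector about the tool's x, y, z scaled (see below), a list of three. In form: {"linear": [[tx, ty, tz], ...], "angular": [[wx, wy, wz], ...]}. A call has 1 to 12 rows; each row is the pose to reach, as a shift and turn from the pose commanded when the call began, along the tool's axes at that moment, turning the shorter way round; what a row does not reach only later rows make up. The controller multiplies each number of a shift by 0.25 m and each number of a turn by pi rad. A row lasts 1/12 s, in which the tool goes at most 41.7 mm and 7.16 degrees, less where a joint would pass 70% of its speed; a pose out of reach is approached as far as the arm can. A call with a number of a shift or a turn outside -1 to 1 is refused whole. A call with a gripper value outside its range is refused whole. "claw" is the opening, from -1 (shut) to 1 (fully open), so that 0 is half open, set as the call begins (left out, the last holds). The fingers move at their own pace and stop on an object; "newtons" is the grip in N (left out, the last holds). Time passes only in rows, so rows that repeat a pose let the fingers close. It gives the time, the measured TCP pose, the force, the opening and the grip force at its end, in the units of the state.
- ctrl.sense(): the state, without advancing time (a new reading comes with each control period).
- ctrl.get_image(name): name is "side" or "top" or "wrist"; returns (picture, depth): 480x640x3 uint8, red, green, blue; 480x640 float32, mm along the optical axis (not along the pixel's ray), 0 where there is no reading.
- ctrl.calibration(name): a dict with "fx", "fy", "cx", "cy" (pixels), "xyz" and "orientation" of the camera in the world; the wrist camera has in their place "hand_eye" (4x4, takes a point from camera to tool coordinates, whose origin is the TCP and whose axes are the flange's). Camera axes: x right, y up, looking along -z (the intrinsics and any distortion apply to the point x, -y, -z); pixel columns grow to the right and rows downward; lengths in mm; the calibration is good to about 2 mm. The wrist camera is an equidistant fisheye: a pixel r from the principal point sees the ray r / f radians off the axis. A picture is of the moment at which its call begins: read the wrist's pose just before it. calibration takes no time and is no camera call.
- ctrl.hand_in(): hands the job in; it is judged then, once.
Trained networks look in the newest picture that a camera, given by its name, has taken for a name from the list of things; names that differ only in an ending like _2 or _b are one class to them, and where a whole thing is asked for, a point or a joint stands for the part that bears it (a point fixed in the world has none). Each returns a list of dicts, best first, with "conf" (0 to 1); they miss things now and then, are a little off and sometimes report something else, mostly with a low value. They report only what shows in the picture. A call takes as long as a camera call. They do not tell look-alikes from the thing itself.
- ctrl.search_frame(camera, label): "xy" ([column, row] in pixels, amid what is visible of it).
The state is a dict: "t": time; "joint_positions": joint angles; "qvel": joint speeds; "joint_efforts": joint torques, N m; "ee_pos": TCP position; "eef_rot": TCP orientation; "contact_force": force on the tool from outside, world axes, zero at the start; "ft_torque": the same for the moment, N m; "opening": finger opening in mm; "grip_force": force on a finger pad.
Only numpy, scipy, OpenCV 4.12 (cv2) and the standard library are available. Lean on these libraries where they do the work, as an engineer would, in place of code of your own. Each camera call takes 0.05 s, during which the arm holds its last target. There are 200 camera calls.

TASK

Make the hinged aluminium wax mould on the jeweller's bench ready for injection: swing its open half fully shut, then take the longest of the three steel pins from the wooden block and push it through the lined-up lug holes from above until its head sits on the top lug. Finish while gripping the shut mould, one finger on the outside of each half, squeezing the halves together and not letting go; leave the two shorter pins and the other things on the bench where they are.

Things in the scene. Friction and masses are not known exactly. Their poses are not given: they have to be found in the camera images.
- mould: dark steel bed plate, 175 x 84 x 8 mm, bolted to the bench, carrying the mould. Origin: on the bench, in the mould's parting plane. x runs along the mould from the hinge (x = -60) to the lugs (holes at x = +58), y from the fixed half to the moving half, z up. The plate spans x = -85 to +91, y = -42 to +42; the mould on it spans z = 8 to 68.
- fixed_half: half fast on the bed plate: aluminium block 100 x 22 x 60 mm high, x = -55 to +45, y = -22 to 0, z = 0 to 60; at its free end two lugs (x = 45 to 71, y = -12 to +12), bottom (z = 0 to 18) and top (z = 42 to 60), each with an upright 11 mm through hole at x = 58, y = 0. Origin: 8 mm above the bed plate's, same axes.
- moving_half: swinging half. Origin: hinge axis at the plate's top; x to its free end, y out of its outer face. Block x = 5 to 105, y = 0 (inner face) to 22 (outer face), z = 0 to 60; one lug at its end (26 x 24 mm, z = 21 to 39, 11 mm hole). Shut (stop): axes as the plate's, 44 mm over both halves. Starts open by 0.45 to 0.95 rad to the plate's +y side; stiff, stays where left, 2 to 3 N at its end swing it.
- hole_moving (a point): centre of the mouth of the 11 mm hole in the moving half's lug, 118 mm from the hinge axis, 47 mm above the bench; axes as the moving half. Shut, it lies straight below hole_top.
- hinge_axis (a point): point of the upright hinge axis at the top face of the bed plate, 8 mm above the bench; axes as the bed plate.
- hole_top (a point): centre of the mouth of the upright 11 mm hole in the top fixed lug, 68 mm above the bench; axes as the bed plate. With the mould shut, all three lug holes lie on the vertical through it.
- pin_block: light wooden block 44 x 140 x 40 mm, fixed on the bench, with three upright blind holes (9.6 mm wide, 28 mm deep) in a row along its y axis at y = -45, 0 and +45. Origin: on the bench under its centre, z up. The three pins stand in these holes, in any order.
- long_pin: the pin to use, standing highest in the block: steel, shank 8 mm thick, 58 mm long, tip tapered to 3 mm over the last 8 mm; on top a round head 16 mm across, 24 mm high; about 60 g. Origin: at the tip; z along the pin to the head. In the block its tip is 12 mm above the bench, its head 70 to 94 mm.
- long_pin_shoulder (a point): centre of the underside of the long pin's head, 58 mm above its tip; fully home it lies at hole_top.
- middle_pin: shorter pin, not to be used: shank 46 mm, same head and thickness; origin at the tip. In the block its head is 58 to 82 mm above the bench.
- short_pin: shortest pin, not to be used: shank 36 mm, same head and thickness; origin at the tip. In the block its head is 48 to 72 mm above the bench.
- doming_block: bystander: steel cube of 50 mm with round dimples; origin under its centre.
- flux_jar: bystander: closed jar, 52 mm across, 70 mm high; origin under its centre.
- bowl: bystander: blue ceramic bowl, 100 mm across, 45 mm high; origin under its centre.
- hammer: bystander: small hammer, 220 mm long, lying; origin under its middle, handle to -x.
- brush: bystander: bench brush, 180 mm long, lying; origin under its middle, handle to -x.
- pliers: bystander: pliers with sleeved handles, 150 mm long, lying; origin under the pivot, handles to -x.
- file: bystander: hand file, 210 mm long, lying; origin under the joint of blade and handle, handle to -x.
Not all that is in view belongs to the job. What is shaped like the mould but turquoise is not meant.

How it is judged:
By the outcome, as a careful person would: the job done as asked, in the order asked, and still so for the second after the job is handed in, while the arm keeps its last pose, push and grip.
It also fails if it takes over 64 s, if anything falls off the work surface, if the arm or the gripper's body presses on something with over 40 N, if the wrist force passes 120 N, or if a joint passes its speed limit or range.

## Working session

There is one attempt and no reset: what is moved stays moved. The work goes in short steps, Python scripts to look and compute and a tool call to move; the robot and the scene stay as the last step left them, time stands still between calls to the robot, and variables do not carry over. Pictures are saved under pics/ and viewed, at most 10 in all, crops included, and the job is handed in when it is done.

Besides the shell and the picture viewer there is one more tool, called after "Call:" by a JSON object that holds its "api" and its "payload". step_arm: Moves the arm, as the interface text tells. Its arguments: {"type":"object","properties":{"linear":{"type":"array"},"angular":{"type":"array"},"claw":{"type":"number"},"newtons":{"type":"number"}},"required":["linear","angular"]}

```bash
mkdir -p pics; cat > h.py <<'E'
import numpy as np,cv2
from plant import ctrl
def w(cam,col,row,d):
    c=ctrl.calibration(cam);p=np.array([(col-c['cx'])/c['fx']*d,-(row-c['cy'])/c['fy']*d,-d])
    return np.array(c['xyz'])+np.array(c['orientation'])@p
def cloud(cam,dep):
    c=ctrl.calibration(cam);v,u=np.mgrid[:480,:640]
    p=np.stack([(u-c['cx'])/c['fx']*dep,-(v-c['cy'])/c['fy']*dep,-dep],-1)
    return np.array(c['xyz'])+p@np.array(c['orientation']).T
E
python3 - <<'E'
from h import *
for cam in('top','side'):
    im,d=ctrl.get_image(cam);cv2.imwrite(f'pics/{cam}0.png',im[...,::-1]);np.save(f'{cam}d.npy',d)
    c=ctrl.calibration(cam);print(cam,c)
    P=cloud(cam,d)
    for l in('mould','fixed_half','moving_half','pin_block','long_pin','middle_pin','short_pin','hole_top'):
        r=ctrl.search_frame(cam,l)
        for q in r[:3]:
            u,v=map(int,q['xy']);print(l,round(q['conf'],2),u,v,P[v,u].round() if d[v,u]>0 else None)
print(ctrl.sense())
E
```

```text
top {'fx': 462.4071115399845, 'fy': 462.4071115399845, 'cx': 323.7822302459958, 'cy': 240.93104827886742, 'xyz': array([ 356.55689911,   54.47008682, 1209.83937244]), 'orientation': array([[ 0.01681304,  0.98857961, -0.14975872],
       [-0.9998355 ,  0.01560369, -0.0092468 ],
       [-0.00680441,  0.14988955,  0.98867933]])}
mould 0.9 129 311 [348. 552.  38.]
mould 0.72 446 343 [ 285. -233.   70.]
mould 0.68 304 222 [589. 119.   5.]
fixed_half 0.75 312 219 [585.  96.  68.]
moving_half 0.83 291 228 [561. 148.  66.]
moving_half 0.67 289 319 [336. 146.  70.]
moving_half 0.63 447 343 [ 285. -236.   68.]
long_pin 0.43 464 279 [ 441. -285.   58.]
middle_pin 0.59 447 272 [ 459. -247.   42.]
middle_pin 0.5 467 281 [ 435. -286.   77.]
short_pin 0.72 375 267 [468. -64.  52.]
short_pin 0.61 428 272 [ 456. -192.   73.]
short_pin 0.24 466 278 [ 441. -281.   88.]
hole_top 0.82 312 222 [578.  96.  65.]
side {'fx': 612.3159625027077, 'fy': 612.3159625027077, 'cx': 325.01121510687705, 'cy': 242.27728779348777, 'xyz': array([-355.62571027, 1127.94867004,  981.60208226]), 'orientation': array([[-7.811
[... 805 characters left out ...]
15522953e+00, -2.38121818e-03]), 'qvel': array([ 0.0017792 ,  0.00068411,  0.00147549, -0.00058155, -0.00117622,
        0.00165013]), 'joint_efforts': array([ 9.88603133e-04, -5.93748593e+01, -3.34570777e+01,  6.98426343e-02,
        1.54690573e-02,  7.65274052e-06]), 'ee_pos': array([ 183.95095005, -597.30149253,  214.61195176]), 'eef_rot': array([[ 9.55708487e-01,  2.94314945e-01, -3.39498347e-06],
       [ 2.94314945e-01, -9.55708487e-01, -5.30344770e-06],
       [-4.80549844e-06,  4.06935561e-06, -1.00000000e+00]]), 'contact_force': array([ 0.52401521, -0.53418255, -0.38053314]), 'ft_torque': array([ 0.00279716,  0.00785817, -0.05292994]), 'grip_force': 0.0, 'opening': 91.9655099085351}
```

View pics/top0.png

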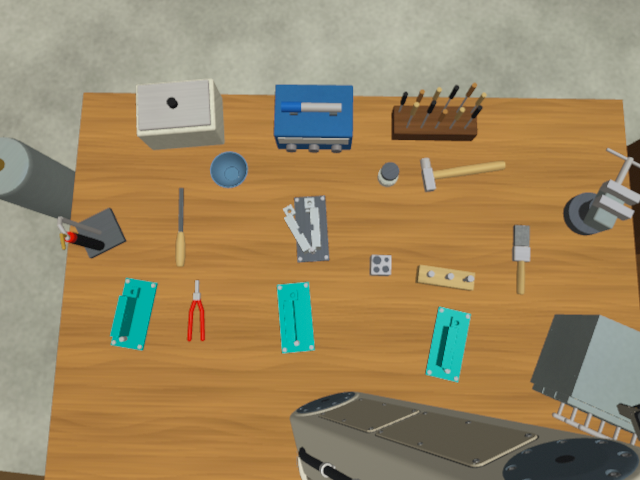

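View pics/side0.png

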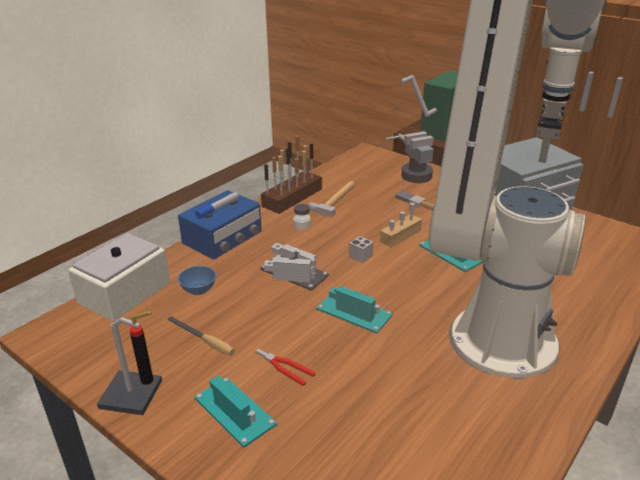

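The grey mould is at top (310,228), side (293,265). Its hinge faces the robot and the moving half is open to the left (+y). The three turquoise ones at (133,313), (295,317) and (448,343) are look-alikes. The pin block is at top (447,277). Next I'll measure with depth and take one enlarged crop.

```bash
python3 - <<'E'
from h import *
im=cv2.imread('pics/top0.png');s=cv2.imread('pics/side0.png')
a=cv2.resize(im[185:270,265:350],(400,400),interpolation=3);b=cv2.resize(im[255:297,410:480],(400,240),interpolation=3)
c=cv2.resize(s[235:292,255:335],(400,285),interpolation=3);e=cv2.resize(s[200:250,375:430],(400,300),interpolation=3)
o=np.zeros((600,800,3),np.uint8);o[:400,:400]=a[:400];o[:240,400:]=b;o[300:585,400:]=c;o[400:600,:400]=e[:200]
cv2.imwrite('pics/crop1.png',o)
R=lambda m:cv2.minAreaRect(m.astype(np.float32))
for cam in('top','side'):
    d=np.load(f'{cam}d.npy');P=cloud(cam,d);X,Y,Z=P[...,0],P[...,1],P[...,2]
    reg=(X>440)&(X<700)&(Y>20)&(Y<220)
    print(cam,'bench z',np.median(Z[reg&(Z<4)]))
    m=reg&(Z>4.5)&(Z<14); print('plate',m.sum(),R(P[m][:,:2]),np.median(Z[m]))
    m=(reg&(Z>60)&(Z<76)).astype(np.uint8)
    n,L,st,ce=cv2.connectedComponentsWithStats(m)
    for i in range(1,n):
        if st[i,4]>30: q=P[L==i];print('top comp',st[i,4],R(q[:,:2]),np.median(q[:,2]),ce[i])
    reg=(X>390)&(X<510)&(Y>-310)&(Y<-130)
    m=reg&(Z>30)&(Z<46);print('block',R(P[m][:,:2]),np.median(Z[m]))
    m=(reg&(Z>50)).astype(np.uint8);n,L,st,ce=cv2.connectedComponentsWithStats(m)
    for i in range(1,n):
        if st[i,4]>4: q=P[L==i];z=np.percentile(q[:,2],85);t=q[q[:,2]>z-8];print('pin',st[i,4],t.mean(0).round(1),z.round(1),ce[i])
E
```

```text
top bench z 0.3808415419211997
plate 1483 ((570.065673828125, 120.34968566894531), (197.4202423095703, 259.8908996582031), 89.78425598144531) 8.3000050057301
top comp 807 ((571.869384765625, 105.40536499023438), (126.87901306152344, 91.28425598144531), 31.3532657623291) 68.59548455389495 [306.14126394 227.08550186]
block ((447.6546936035156, -242.59986877441406), (138.47314453125, 44.69755554199219), 82.11797332763672) 40.66173851624808
pin 44 [ 453.3 -198.7   71.8] 73.3 [429.88636364 273.27272727]
pin 47 [ 447.5 -243.5   82.2] 84.3 [448.9787234  275.57446809]
pin 54 [ 441.3 -287.8   94.1] 95.9 [468.59259259 278.14814815]
side bench z -2.1557770686598587
plate 285 ((584.2584228515625, 123.17398071289062), (222.85137939453125, 136.8907470703125), 16.229206085205078) 7.601577437909441
top comp 527 ((566.4409790039062, 112.92350769042969), (126.3064193725586, 96.46466827392578), 31.05121612548828) 65.17550240363448 [293.61290323 255.85009488]
block ((445.3180236816406, -238.7430419921875), (148.6842803955078, 54.0144157409668), 82.48705291748047) 37.0873347125289
pin 56 [ 437.3 -281.4   90.2] 91.9 [412.10714286 208.10714286]
pin 49 [ 444.  -238.2   75.6] 78.0 [402.08163265 216.30612245]
pin 41 [ 449.9 -193.2   67.4] 70.1 [391.95121951 223.6097561 ]
```

View pics/crop1.png

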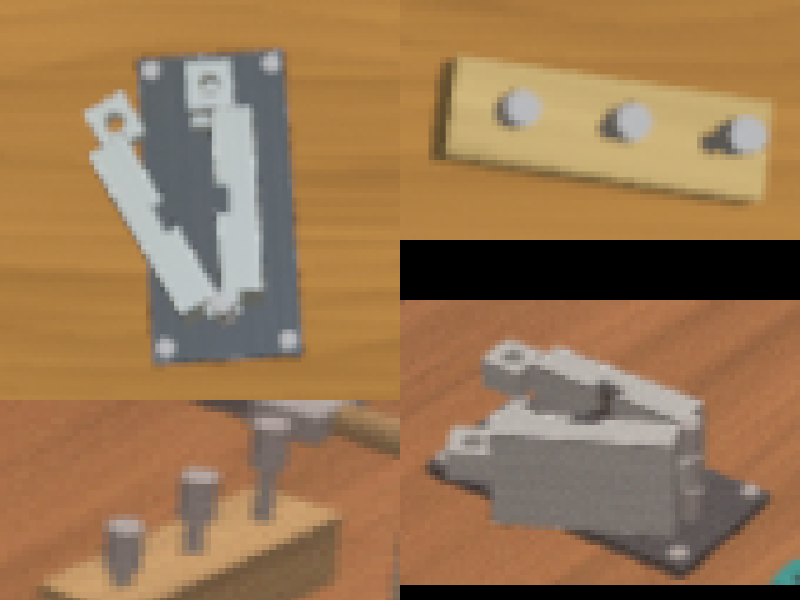

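Pin candidates in the top view: (430,273), top at 73 mm, is the short one. (449,275), at 84 mm, is the middle one. (468,278), at 96 mm, stands highest and the crop shows it so, which makes it the long pin. Next I'll fit the mould pose.

```bash
cat > fit.py <<'E'
from h import *
from scipy.optimize import minimize
from scipy.spatial import cKDTree
def model(phi,s=1.0):
    g=lambda x0,x1,y0,y1:np.stack(np.meshgrid(np.arange(x0+.5,x1,s),np.arange(y0+.5,y1,s)),-1).reshape(-1,2)
    F=np.vstack([g(-55,45,-22,0),g(45,71,-12,12)])
    F=F[np.hypot(F[:,0]-58,F[:,1])>5.5]
    M=g(5,105,0,22);R=np.array([[np.cos(phi),-np.sin(phi)],[np.sin(phi),np.cos(phi)]])
    return np.vstack([F,M@R.T+[-60,0]])
def tw(p,Q):
    c,s=np.cos(p[2]),np.sin(p[2]);return Q@np.array([[c,s],[-s,c]])+p[:2]
def fit(pts,p0):
    T=cKDTree(pts)
    def cost(p):
        Q=tw(p,model(p[3],2.5));a=np.minimum(T.query(Q)[0],8);b=np.minimum(cKDTree(Q).query(pts)[0],8)
        return (a**2).mean()+(b**2).mean()
    r=minimize(cost,p0,method='Nelder-Mead',options=dict(initial_simplex=np.vstack([p0]+[np.array(p0)+np.eye(4)[i]*[6,6,.08,.1][i] for i in range(4)]),maxiter=250))
    return r.x,r.fun
E
python3 - <<'E'
from fit import *
for cam in('top','side'):
    d=np.load(f'{cam}d.npy');P=cloud(cam,d);zo={'top':.4,'side':-2.2}[cam];Z=P[...,2]-zo
    m=(P[...,0]>440)&(P[...,0]<700)&(P[...,1]>20)&(P[...,1]<220)&(Z>64)&(Z<73)
    for p2 in(0,.1):
        r=fit(P[m][:,:2],[572,105,p2,.55]);p=r[0]
        print(cam,m.sum(),p.round(3),r[1].round(2),'hole',tw(p,np.array([[58.,0]])).round(1))
E
```

```text
top 767 [5.69856e+02 1.00533e+02 8.80000e-02 4.68000e-01] 2.96 hole [[627.6 105.6]]
top 767 [5.67997e+02 1.01099e+02 7.00000e-02 4.53000e-01] 2.9 hole [[625.9 105.1]]
side 480 [5.64964e+02 1.06449e+02 6.70000e-02 4.56000e-01] 6.78 hole [[622.8 110.3]]
side 480 [5.64975e+02 1.06432e+02 6.50000e-02 4.57000e-01] 6.78 hole [[622.9 110.2]]
```

```bash
cat >> h.py <<'E'
from scipy.spatial.transform import Rotation as Ro
def go(xyz,yaw,base=None):
    "scaled linear/angular to bring TCP to xyz, tool down, tool x at world angle yaw"
    s=ctrl.sense();p,R=(s['ee_pos'],s['eef_rot']) if base is None else base
    c,n=np.cos(yaw),np.sin(yaw);G=np.array([[c,n,0],[n,-c,0],[0,0,-1.]])
    print('lin',(R.T@(np.array(xyz)-p)/250).round(4),'ang',(Ro.from_matrix(R.T@G).as_rotvec()/np.pi).round(4))
E
python3 - <<'E'
from h import *
p=ctrl.sense()['ee_pos'];R=ctrl.sense()['eef_rot']
go([400,-230,270],.187);go([569,150,280],.075)
E
```

```text
lin [ 1.2583 -1.1498 -0.2216] ang [0.     0.     0.0356]
lin [ 2.3517 -2.4035 -0.2616] ang [0.     0.     0.0712]
```

Call:
{"api": "step_arm", "payload": {"linear": [[0.8,-0.8,-0.09],[0.8,-0.8,-0.09],[0.8,-0.8,-0.09],[0.8,-0.8,-0.09],[0.8,-0.8,-0.09],[0.8,-0.8,-0.09],[0.8,-0.8,-0.09],[0.8,-0.8,-0.09]], "angular": [[0,0,0],[0,0,0],[0,0,0],[0,0,0],[0,0,0],[0,0,0],[0,0,0],[0,0,0]], "claw": -1, "newtons": 40}}

```text
t: 1.57
ee_pos: [318.1, -343.0, 237.7]
eef_rot: [[0.955, 0.297, 0.001], [0.297, -0.955, 0.001], [0.002, -0.001, -1.0]]
contact_force: [-0.5, 0.7, -1.2]
opening: 40.7
grip_force: 0.0
```

Call:
{"api": "step_arm", "payload": {"linear": [[0.8,-0.8,-0.09],[0.8,-0.8,-0.09],[0.8,-0.8,-0.09],[0.8,-0.8,-0.09],[0.8,-0.8,-0.09],[0.8,-0.8,-0.09],[0.8,-0.8,-0.09],[0.8,-0.8,-0.09]], "angular": [[0,0,0],[0,0,0],[0,0,0],[0,0,0],[0,0,0],[0,0,0],[0,0,0],[0,0,0]]}}

```text
t: 2.23
ee_pos: [451.2, -93.3, 260.4]
eef_rot: [[0.955, 0.298, 0.003], [0.298, -0.955, 0.001], [0.003, -0.0, -1.0]]
contact_force: [-0.0, -0.5, -0.6]
opening: 0.4
grip_force: 0.0
```

Call:
{"api": "step_arm", "payload": {"linear": [[0.75,-0.8,-0.09],[0.75,-0.8,-0.09],[0.75,-0.8,-0.09],[0.75,-0.8,-0.09],[0.75,-0.8,-0.09],[0.75,-0.8,-0.09],[0.75,-0.8,-0.09],[0.75,-0.8,-0.09],[0.75,-0.8,-0.09]], "angular": [[0,0,0.0712],[0,0,0.0712],[0,0,0.0712],[0,0,0.0712],[0,0,0.0712],[0,0,0.0712],[0,0,0.0712],[0,0,0.0712],[0,0,0.0712]]}}

```text
t: 2.98
ee_pos: [569.4, 149.7, 281.6]
eef_rot: [[0.997, 0.077, -0.0], [0.077, -0.997, -0.0], [-0.0, 0.0, -1.0]]
contact_force: [-0.5, -0.6, 0.2]
opening: 0.4
grip_force: 0.0
```

```bash
cat >> h.py <<'E'
def wcloud(name):
    s=ctrl.sense();im,d=ctrl.get_image('wrist');cv2.imwrite(f'pics/{name}.png',im[...,::-1])
    c=ctrl.calibration('wrist');v,u=np.mgrid[:480,:640]
    a,b=(u-c['cx'])/c['fx'],(v-c['cy'])/c['fy'];r=np.hypot(a,b)+1e-9
    k=np.tan(np.minimum(r,1.45))/r;p=np.stack([a*k*d,-b*k*d,-d],-1)
    H=np.array(c['hand_eye']);t=p@H[:3,:3].T+H[:3,3]
    return im,d,s['ee_pos']+t@s['eef_rot'].T
E
python3 - <<'E'
from fit import *
im,d,P=wcloud('w1');print(ctrl.calibration('wrist'))
b=(d>0)&(abs(P[...,0]-570)<150)&(abs(P[...,1]-120)<150)
Z=P[...,2];zb=np.median(Z[b&(Z<5)&(Z>-6)]);m=b&(Z-zb>64)&(Z-zb<73)
print(zb,m.sum());pts=P[m][:,:2];pts=pts[np.random.default_rng(0).permutation(len(pts))[:4000]]
p,f=fit(pts,[567,102.5,.075,.46]);print(p.round(3),f,'hole',tw(p,np.array([[58.,0]])).round(1))
E
```

```text
{'fx': 371.64829954431775, 'fy': 371.64829954431775, 'cx': 323.22542429282714, 'cy': 242.91917897529132, 'hand_eye': array([[ 2.34703587e-05,  9.66413513e-01,  2.56992066e-01,
         7.13730879e+01],
       [ 9.99999823e-01, -1.75415882e-04,  5.68320752e-04,
         6.55645696e-01],
       [ 5.94313344e-04,  2.56992008e-01, -9.66413346e-01,
        -1.69444276e+02],
       [ 0.00000000e+00,  0.00000000e+00,  0.00000000e+00,
         1.00000000e+00]])}
-0.5884213544626675 4384
[5.65974e+02 1.02359e+02 8.00000e-02 4.56000e-01] 1.8273051143713408 hole [[623.8 107. ]]
```

View pics/w1.png

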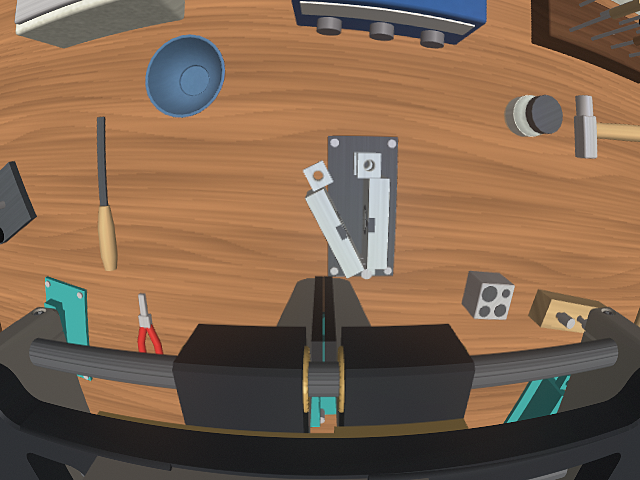

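Call:
{"api": "step_arm", "payload": {"linear": [[0.0135,-0.232,0],[0.0135,-0.232,0.1],[0.0135,-0.232,0.3],[0.0135,-0.232,0.5],[0.0135,-0.232,0.7],[0.0135,-0.232,0.85],[0.0135,-0.232,0.95],[0.0135,-0.232,1.0],[0.0135,-0.232,1.0],[0.0135,-0.232,1.0]], "angular": [[0,0,0],[0,0,0],[0,0,0],[0,0,0],[0,0,0],[0,0,0],[0,0,0],[0,0,0],[0,0,0],[0,0,0]]}}

```text
t: 3.87
ee_pos: [567.3, 205.4, 31.8]
eef_rot: [[0.997, 0.074, -0.002], [0.074, -0.997, -0.001], [-0.002, 0.001, -1.0]]
contact_force: [1.3, 0.1, 0.3]
opening: 0.5
grip_force: 0.0
```

Call:
{"api": "step_arm", "payload": {"linear": [[0,0.02,0],[0,0.04,0],[0,0.06,0],[0,0.08,0],[0,0.1,0],[0,0.12,0],[0,0.14,0],[0,0.16,0],[0,0.18,0],[0,0.2,0],[0,0.22,0],[0,0.236,0]], "angular": [[0,0,0],[0,0,0],[0,0,0],[0,0,0],[0,0,0],[0,0,0],[0,0,0],[0,0,0],[0,0,0],[0,0,0],[0,0,0],[0,0,0]]}}

```text
t: 4.87
ee_pos: [573.4, 148.5, 32.5]
eef_rot: [[0.997, 0.075, 0.002], [0.075, -0.997, 0.001], [0.002, -0.001, -1.0]]
contact_force: [3.1, 5.4, -0.4]
opening: 0.6
grip_force: 2.4
```

Call:
{"api": "step_arm", "payload": {"linear": [[0,-0.03,0],[0,-0.04,-0.06],[0,-0.04,-0.2],[0,-0.04,-0.32],[0,-0.04,-0.32]], "angular": [[0,0,0],[0,0,0],[0,0,0],[0,0,0],[0,0,0]]}}

```text
t: 5.28
ee_pos: [574.4, 159.3, 117.3]
eef_rot: [[0.997, 0.075, 0.007], [0.075, -0.997, 0.002], [0.007, -0.001, -1.0]]
contact_force: [1.2, -0.3, 1.0]
opening: 0.4
grip_force: 0.0
```

Call:
{"api": "step_arm", "payload": {"linear": [[-0.04,0.1,0],[-0.04,0.224,0],[-0.04,0.224,0],[-0.04,0.224,0],[-0.04,0.224,0],[-0.04,0.224,0],[-0.04,0.224,0],[-0.04,0.224,0],[-0.04,0.224,0],[-0.04,0.224,0],[-0.04,0.224,0]], "angular": [[0,0,0],[0,0,0],[0,0,0],[0,0,0],[0,0,0],[0,0,0],[0,0,0],[0,0,0],[0,0,0],[0,0,0],[0,0,0]], "claw": 1}}

```text
t: 6.2
ee_pos: [565.7, 101.9, 112.1]
eef_rot: [[0.997, 0.075, -0.0], [0.075, -0.997, 0.0], [-0.0, -0.0, -1.0]]
contact_force: [-0.0, 0.0, -0.8]
opening: 71.3
grip_force: 0.0
```

Call:
{"api": "step_arm", "payload": {"linear": [[0.08,0,0],[0.08,0,0],[0.08,0,0.05],[0.08,0,0.12],[0.08,0,0.2],[0.08,0,0.28],[0.08,0,0.32],[0.08,0,0.33],[0.08,0,0.33]], "angular": [[0,0,0],[0,0,0],[0,0,0],[0,0,0],[0,0,0],[0,0,0],[0,0,0],[0,0,0],[0,0,0]]}}

```text
t: 6.95
ee_pos: [584.6, 103.0, 28.6]
eef_rot: [[0.997, 0.075, -0.002], [0.075, -0.997, -0.0], [-0.002, 0.0, -1.0]]
contact_force: [-0.2, 0.8, 0.2]
opening: 92.0
grip_force: 0.0
```

Call:
{"api": "step_arm", "payload": {"linear": [[0,0,0],[0,0,0],[0,0,0],[0,0,0],[0,0,0],[0,0,0],[0,0,0],[0,0,0],[0,0,0],[0,0,0],[0,0,0],[0,0,0]], "angular": [[0,0,0],[0,0,0],[0,0,0],[0,0,0],[0,0,0],[0,0,0],[0,0,0],[0,0,0],[0,0,0],[0,0,0],[0,0,0],[0,0,0]], "claw": -1, "newtons": 40}}

```text
t: 7.95
ee_pos: [587.1, 103.6, 30.2]
eef_rot: [[0.997, 0.075, 0.003], [0.075, -0.997, 0.001], [0.003, -0.0, -1.0]]
contact_force: [4.3, 3.3, 1.8]
opening: 43.8
grip_force: 40.0
```

Opening 43.8 mm at 40 N, so the mould is shut. Next I'll release, rise and look again.

Call:
{"api": "step_arm", "payload": {"linear": [[0,0,0],[0,0,0],[0,0,0],[0,0,0],[0,0,0],[0,0,-0.02],[0,0,-0.1],[0,0,-0.25],[0,0,-0.4],[0,0,-0.5],[0,0,-0.55],[0,0,-0.55]], "angular": [[0,0,0],[0,0,0],[0,0,0],[0,0,0],[0,0,0],[0,0,0],[0,0,0],[0,0,0],[0,0,0],[0,0,0],[0,0,0],[0,0,0]], "claw": 1}}

```text
t: 8.95
ee_pos: [587.4, 103.5, 170.2]
eef_rot: [[0.997, 0.075, 0.005], [0.075, -0.997, 0.001], [0.005, -0.0, -1.0]]
contact_force: [0.6, 0.8, 0.3]
opening: 92.3
grip_force: 0.0
```

Call:
{"api": "step_arm", "payload": {"linear": [[-0.16,0,-0.14],[-0.3,0,-0.3],[-0.3,0,-0.3],[-0.3,0,-0.3],[-0.3,0,-0.3]], "angular": [[0,0,0],[0,0,0],[0,0,0],[0,0,0],[0,0,0]]}}

```text
t: 9.37
ee_pos: [510.5, 97.5, 241.3]
eef_rot: [[0.997, 0.075, 0.0], [0.075, -0.997, -0.0], [0.0, 0.0, -1.0]]
contact_force: [0.1, -0.3, -0.4]
opening: 91.9
grip_force: 0.0
```

```bash
python3 - <<'E'
from fit import *
im,d,P=wcloud('w2');s=ctrl.sense();print(s['ee_pos'],s['eef_rot'])
b=(d>0)&(abs(P[...,0]-570)<150)&(abs(P[...,1]-110)<100)
Z=P[...,2];zb=np.median(Z[b&(Z<5)&(Z>-6)]);m=b&(Z-zb>64)&(Z-zb<73)
pts=P[m][:,:2];pts=pts[np.random.default_rng(0).permutation(len(pts))[:4000]]
p,f=fit(pts,[566.5,102.4,.078,.0]);print(zb,p.round(3),f,'hole',tw(p,np.array([[58.,0]])).round(1))
# hole pixel: dark inside lug top
D=np.hypot(P[...,0]-624,P[...,1]-107);D[d==0]=1e9
v,u=np.unravel_index(np.argmin(D),D.shape);print(u,v)
c=cv2.resize(im[v-50:v+90,u-70:u+70],(600,600),interpolation=3);cv2.imwrite('pics/w2c.png',c[...,::-1]);print(u-70,v-50,140/600)
E
```

```text
[510.67811688  97.48435954 240.60582652] [[ 9.97172270e-01  7.51407187e-02 -1.15558641e-03]
 [ 7.51404449e-02 -9.97172922e-01 -2.78640114e-04]
 [-1.17325670e-03  1.91020918e-04 -9.99999293e-01]]
-0.6304585760740622 [ 5.65238e+02  1.01863e+02  8.30000e-02 -1.10000e-02] 1.8391443663472675 hole [[623.  106.7]]
322 105
252 55 0.23333333333333334
```

View pics/w2c.png

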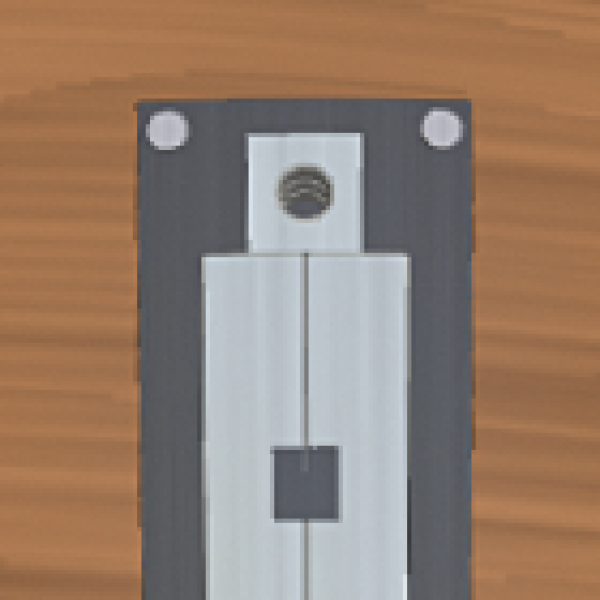

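The crop shows the mould shut with a closed parting line, and the hole at crop (305,192), which is image (323.2,99.8). Next I'll work out its ray and the way to the pin block.

```bash
cat >> h.py <<'E'
def wray(u,v,z,s=None):
    s=s or ctrl.sense();c=ctrl.calibration('wrist');a,b=(u-c['cx'])/c['fx'],(v-c['cy'])/c['fy'];r=np.hypot(a,b)+1e-9
    q=np.array([a/r*np.sin(r),-b/r*np.sin(r),-np.cos(r)]);H=np.array(c['hand_eye']);R=np.array(s['eef_rot'])
    o=s['ee_pos']+R@H[:3,3];q=R@H[:3,:3]@q;return o+q*(z-o[2])/q[2]
E
python3 - <<'E'
from h import *
print(wray(323.2,99.8,68),wray(323.2,99.8,67.4))
go([370,-275,240],-0.14)
E
```

```text
[624.58877655 105.60406052  68.        ] [624.66333413 105.60996272  67.4       ]
lin [-0.6731  1.4434  0.0035] ang [0.0001 0.0004 0.0685]
```

Call:
{"api": "step_arm", "payload": {"linear": [[-0.23,0.9,0],[-0.23,0.9,0],[-0.23,0.9,0],[-0.23,0.9,0],[-0.23,0.9,0],[-0.23,0.9,0],[-0.23,0.9,0],[-0.23,0.9,0]], "angular": [[0,0,-0.217],[0,0,-0.217],[0,0,-0.217],[0,0,-0.217],[0,0,-0.217],[0,0,-0.217],[0,0,-0.217],[0,0,-0.217]]}}

```text
t: 10.08
ee_pos: [469.8, -133.7, 239.9]
eef_rot: [[0.729, 0.685, -0.003], [0.685, -0.729, 0.0], [-0.002, -0.002, -1.0]]
contact_force: [0.8, 0.3, -0.0]
opening: 91.9
grip_force: 0.0
```

```bash
python3 - <<'E'
from h import *
go([430,-367,240],1.437)
E
```

```text
lin [-7.551e-01  5.708e-01 -2.000e-04] ang [-0.0009  0.0004 -0.2172]
```

Call:
{"api": "step_arm", "payload": {"linear": [[-0.755,0.57,0],[-0.755,0.57,0],[-0.755,0.57,0],[-0.755,0.57,0],[-0.755,0.57,0],[-0.755,0.57,0],[-0.755,0.57,0],[-0.755,0.57,0]], "angular": [[0,0,-0.217],[0,0,-0.217],[0,0,-0.217],[0,0,-0.217],[0,0,-0.217],[0,0,-0.217],[0,0,-0.217],[0,0,-0.217]]}}

```text
t: 10.75
ee_pos: [431.0, -365.7, 240.1]
eef_rot: [[0.137, 0.991, -0.002], [0.991, -0.137, 0.002], [0.001, -0.002, -1.0]]
contact_force: [-0.6, 0.3, -0.3]
opening: 91.8
grip_force: 0.0
```

```bash
python3 - <<'E'
from h import *
im,d,P=wcloud('w3');X,Y,Z=P[...,0],P[...,1],P[...,2]
reg=(d>0)&(X>390)&(X<510)&(Y>-320)&(Y<-130)
print(ctrl.sense()['ee_pos'])
m=(reg&(Z>50)).astype(np.uint8);n,L,st,ce=cv2.connectedComponentsWithStats(m)
for i in range(1,n):
    if st[i,4]>20:
        q=P[L==i];z=np.percentile(q[:,2],90);k=(L==i)&(Z>z-4);t=P[k]
        v,u=np.nonzero(k);print('pin',st[i,4],t.mean(0).round(1),cv2.minEnclosingCircle(t[:,:2].astype(np.float32)),z.round(1),u.mean().round(1),v.mean().round(1))
c=cv2.resize(im[60:400,200:500],(530,600));cv2.imwrite('pics/w3c.png',c[...,::-1])
E
```

```text
[ 431.14940778 -363.97533579  240.25646255]
pin 289 [ 452.5 -199.5   71.2] ((452.3215026855469, -199.2338104248047), 7.9734063148498535) 72.1 322.9 44.0
pin 303 [ 445.3 -241.2   81.2] ((445.49774169921875, -240.9103546142578), 8.042608261108398) 82.2 321.2 86.4
pin 266 [ 441.5 -288.3   93.2] ((441.68572998046875, -288.4327087402344), 8.035910606384277) 94.2 324.2 138.9
```

View pics/w3c.png

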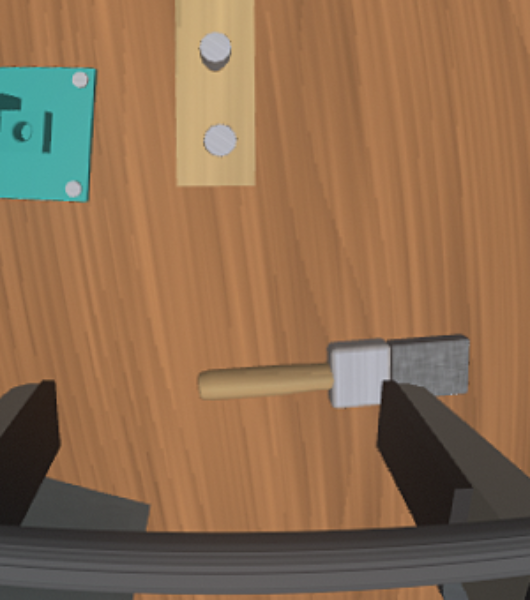

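The enlarged view shows the long pin at crop (220,140), image (324,139): end of the block, highest head at 94 mm. I'll go over it.

```bash
python3 - <<'E'
from h import *
go([441.6,-288.4,76],1.437)
E
```

```text
lin [0.3038 0.0015 0.6576] ang [-0.0006 -0.0006 -0.001 ]
```

Call:
{"api": "step_arm", "payload": {"linear": [[0.15,0,0.1],[0.304,0.0015,0.25],[0.304,0.0015,0.4],[0.304,0.0015,0.4],[0.304,0.0015,0.45],[0.304,0.0015,0.5],[0.304,0.0015,0.56],[0.304,0.0015,0.61],[0.304,0.0015,0.64],[0.304,0.0015,0.657],[0.304,0.0015,0.657],[0.304,0.0015,0.657]], "angular": [[0,0,0],[0,0,0],[0,0,0],[0,0,0],[0,0,0],[0,0,0],[0,0,0],[0,0,0],[0,0,0],[0,0,0],[0,0,0],[0,0,0]], "claw": 0}}

```text
t: 11.8
ee_pos: [441.9, -289.0, 78.3]
eef_rot: [[0.132, 0.991, 0.0], [0.991, -0.132, -0.0], [-0.0, 0.0, -1.0]]
contact_force: [-0.0, -0.3, 0.3]
opening: 45.8
grip_force: 0.0
```

Call:
{"api": "step_arm", "payload": {"linear": [[0,0,0],[0,0,0],[0,0,0],[0,0,0],[0,0,0],[0,0,0],[0,0,0],[0,0,0],[0,0,0],[0,0,0]], "angular": [[0,0,0],[0,0,0],[0,0,0],[0,0,0],[0,0,0],[0,0,0],[0,0,0],[0,0,0],[0,0,0],[0,0,0]], "claw": -1, "newtons": 45}}

```text
t: 12.63
ee_pos: [441.5, -289.1, 77.9]
eef_rot: [[0.132, 0.991, 0.0], [0.991, -0.132, -0.0], [-0.0, 0.0, -1.0]]
contact_force: [-0.9, 0.5, 2.8]
opening: 14.2
grip_force: 45.0
```

Call:
{"api": "step_arm", "payload": {"linear": [[0,0,-0.02],[0,0,-0.05],[0,0,-0.09],[0,0,-0.14],[0,0,-0.22],[0,0,-0.32],[0,0,-0.42],[0,0,-0.5],[0,0,-0.5],[0,0,-0.5]], "angular": [[0,0,0],[0,0,0],[0,0,0],[0,0,0],[0,0,0],[0,0,0],[0,0,0],[0,0,0],[0,0,0],[0,0,0]]}}

```text
t: 13.47
ee_pos: [442.1, -289.4, 204.5]
eef_rot: [[0.132, 0.991, 0.003], [0.991, -0.132, -0.002], [-0.001, 0.003, -1.0]]
contact_force: [0.1, -0.8, -0.8]
opening: 14.7
grip_force: 44.9
```

```bash
python3 - <<'E'
from h import *
im,d,P=wcloud('w4');s=ctrl.sense();T=(P-s['ee_pos'])@s['eef_rot']
m=(d>0)&(abs(T[...,0])<25)&(abs(T[...,1])<25)&(T[...,2]>-5)&(T[...,2]<75)
for a in range(-5,75,5):
    k=m&(T[...,2]>=a)&(T[...,2]<a+5)
    if k.sum()>3:v,u=np.nonzero(k);print(a,k.sum(),T[k].mean(0).round(1),T[k].min(0).round(1),T[k].max(0).round(1),u.mean().round(),v.mean().round())
cv2.imwrite('pics/w4c.png',cv2.resize(im[180:480,170:470],(600,600))[...,::-1])
go([624.2-75,106.2-350,210],1.437); print(s['joint_positions'],s['contact_force'])
E
```

```text
-5 254 [ 7.5  0.4 -2.8] [  2.8 -19.   -5. ] [ 9.6 20.4 -0. ] 324.0 280.0
0 90 [ 7.1 -0.2  2.5] [ 3.8 -6.8  0. ] [ 8.6 12.9  4.9] 322.0 278.0
5 28 [6.8 1.  6. ] [ 2.6 -5.9  5. ] [8.7 7.3 7.1] 325.0 276.0
15 16 [ 4.1 -0.4 19. ] [ 3.  -3.1 18.1] [ 4.7  1.8 20. ] 322.0 272.0
20 43 [ 3.9 -0.6 22.5] [ 1.2 -4.3 20. ] [ 4.8  3.  24.9] 322.0 271.0
25 31 [ 3.5 -0.9 27.7] [ 0.3 -4.4 25.3] [ 4.7  3.  29.6] 321.0 268.0
30 35 [ 3.6 -0.8 32.5] [ 0.9 -4.4 30.1] [ 4.8  3.1 34.9] 321.0 265.0
35 40 [ 3.8 -0.8 37.2] [ 0.9 -4.5 35.1] [ 4.9  3.1 40. ] 321.0 262.0
40 33 [ 3.6 -1.4 42.6] [ 0.5 -4.7 40.1] [ 4.8  2.6 45. ] 320.0 260.0
45 25 [ 3.7 -1.1 47.6] [ 0.9 -4.7 45.2] [ 4.8  2.7 50. ] 321.0 258.0
50 34 [ 3.8 -1.2 52.7] [ 0.8 -4.9 50. ] [ 5.1  2.7 55. ] 321.0 255.0
55 12 [ 3.9 -1.1 56.1] [ 0.8 -4.3 55.1] [ 5.   2.7 57.3] 321.0 253.0
lin [ 0.2359  0.4037 -0.0272] ang [0.0002 0.0001 0.0005]
[-5.82509805e-01  2.13486259e-01  1.85323598e+00  9.61809604e-06
  1.07411313e+00 -4.50278976e-01] [-0.91348658  0.12917553 -1.34036452]
```

View pics/w4c.png

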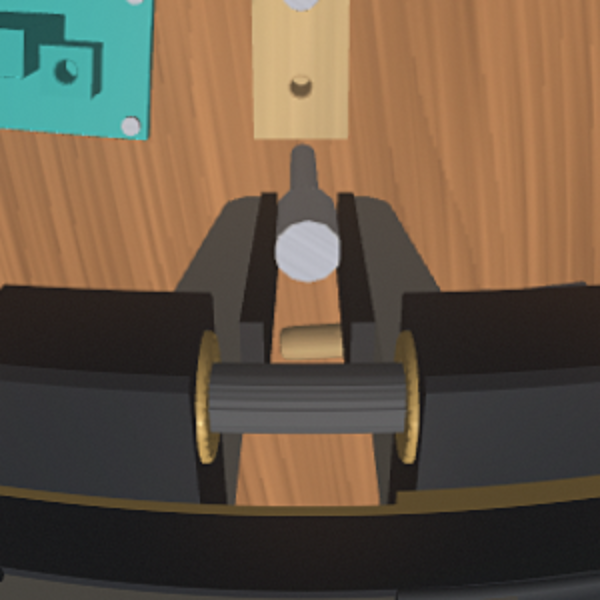

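The pin hangs straight in the grip (crop (308,250) head, tip near (300,155)), and its hole in the block is empty. I'll carry it over the mould.

Call:
{"api": "step_arm", "payload": {"linear": [[0.07,0.02,0],[0.2,0.06,0],[0.83,0.258,0],[0.83,0.258,0],[0.83,0.258,0],[0.83,0.258,0],[0.83,0.258,0],[0.83,0.258,0],[0.83,0.258,0]], "angular": [[0,0,0],[0,0,0],[0,0,0],[0,0,0],[0,0,0],[0,0,0],[0,0,0],[0,0,0],[0,0,0]]}}

```text
t: 14.27
ee_pos: [531.8, -91.8, 201.6]
eef_rot: [[0.131, 0.991, -0.002], [0.991, -0.131, -0.0], [-0.0, -0.002, -1.0]]
contact_force: [-0.1, -0.1, -0.7]
opening: 14.4
grip_force: 44.9
```

Call:
{"api": "step_arm", "payload": {"linear": [[0.13,0.04,0],[0.83,0.258,0],[0.83,0.258,0],[0.83,0.258,0],[0.83,0.258,0],[0.83,0.258,0],[0.83,0.258,0],[0.83,0.258,0.1],[0.83,0.258,0.16],[0.83,0.258,0.2],[0.83,0.258,0.2],[0.83,0.258,0.2]], "angular": [[0,0,0],[0,0,0],[0,0,0],[0,0,0],[0,0,0],[0,0,0],[0,0,0],[0,0,0],[0,0,0],[0,0,0],[0,0,0],[0,0,0]]}}

```text
t: 15.27
ee_pos: [623.6, 103.7, 152.6]
eef_rot: [[0.133, 0.991, -0.001], [0.991, -0.133, -0.0], [-0.001, -0.001, -1.0]]
contact_force: [0.1, 0.3, -1.7]
opening: 14.3
grip_force: 44.9
```

```bash
python3 - <<'E'
from h import *
im,d,P=wcloud('w5');s=ctrl.sense();print(s['ee_pos'],s['eef_rot'].round(4));go([624.9,105.2,150],1.437)
cv2.imwrite('pics/w5c.png',cv2.resize(im[160:340,240:420],(600,600),interpolation=3)[...,::-1])
E
```

```text
[624.21869593 104.15967808 153.40385216] [[ 1.331e-01  9.911e-01  3.000e-04]
 [ 9.911e-01 -1.331e-01 -1.000e-04]
 [-1.000e-04  3.000e-04 -1.000e+00]]
lin [0.0045 0.0021 0.0136] ang [0.0001 0.     0.0001]
```

View pics/w5c.png

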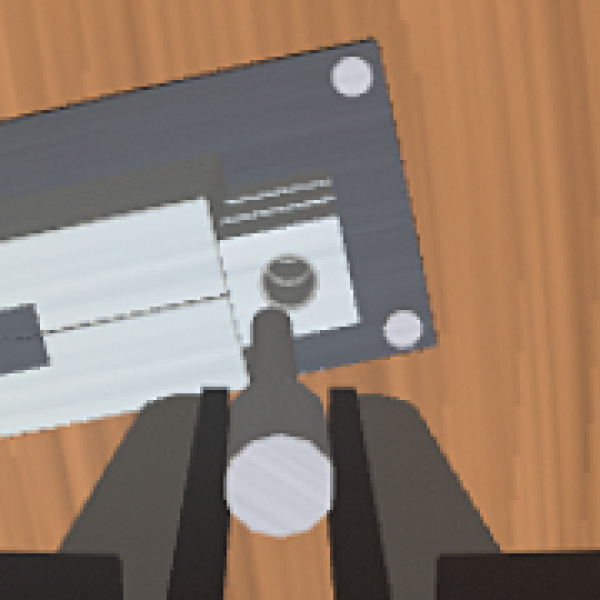

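The crop shows the hole at (290,281), image (327,244.3), and the pin tip near (271,310), image (321.3,252.5).

```bash
python3 - <<'E'
from h import *
s=ctrl.sense();p=s['ee_pos'];R=s['eef_rot'];print(p)
f=lambda a:(R.T@(a-p)).round(2)
h=wray(327,244.3,68);print('hole',h.round(1),f(h))
for zt in(58,66):t=wray(321.3,253.5,p[2]-zt);print('tip',t.round(1),f(t))
E
```

```text
[624.21869593 104.15967808 153.40385216]
hole [626.6 106.6  68. ] [ 2.72  2.06 85.4 ]
tip [623.  108.3  95.4] [ 3.98 -1.81 58.  ]
tip [622.6 106.   87.4] [ 1.63 -1.86 66.  ]
```

Call:
{"api": "step_arm", "payload": {"linear": [[0.0072,0.012,0],[0.0072,0.012,0.02],[0.0072,0.012,0.04],[0.0072,0.012,0.05],[0.0072,0.012,0.05],[0.0072,0.012,0.05]], "angular": [[0,0,0],[0,0,0],[0,0,0],[0,0,0],[0,0,0],[0,0,0]]}}

```text
t: 15.82
ee_pos: [627.0, 106.8, 140.0]
eef_rot: [[0.132, 0.991, -0.001], [0.991, -0.132, -0.0], [-0.0, -0.001, -1.0]]
contact_force: [0.3, 0.5, 0.1]
opening: 14.1
grip_force: 44.9
```

```bash
python3 - <<'E'
from h import *
im,d,P=wcloud('w6');s=ctrl.sense();print(s['ee_pos'])
cv2.imwrite('pics/w6c.png',cv2.resize(im[200:300,270:370],(600,600),interpolation=3)[...,::-1])
E
```

```text
[627.20262126 106.80563412 140.27361173]
```

View pics/w6c.png

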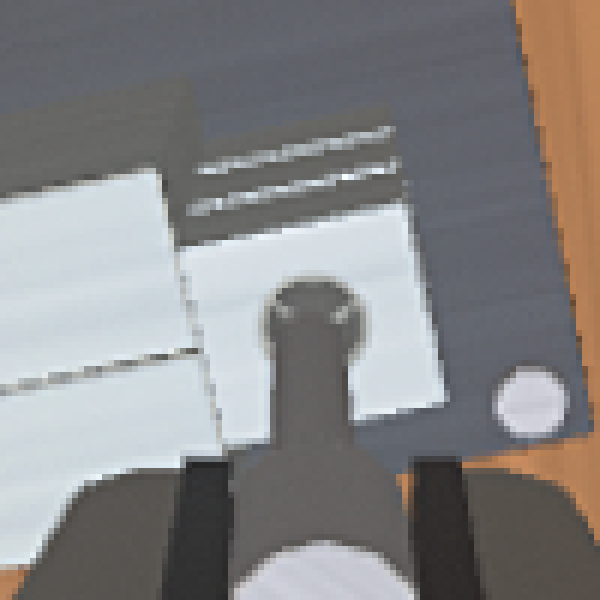

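The pin tip is over the hole (hole centre about (315,328) in the crop, shank centre about 311). I'll descend slowly.

Call:
{"api": "step_arm", "payload": {"linear": [[-0.003,0.0016,0.01],[-0.003,0.0016,0.02],[-0.003,0.0016,0.03],[-0.003,0.0016,0.04],[-0.003,0.0016,0.05],[-0.003,0.0016,0.06],[-0.003,0.0016,0.07],[-0.003,0.0016,0.08],[-0.003,0.0016,0.08]], "angular": [[0,0,0],[0,0,0],[0,0,0],[0,0,0],[0,0,0],[0,0,0],[0,0,0],[0,0,0],[0,0,0]]}}

```text
t: 16.62
ee_pos: [627.2, 105.9, 119.7]
eef_rot: [[0.132, 0.991, -0.001], [0.991, -0.132, -0.0], [-0.0, -0.001, -1.0]]
contact_force: [-0.1, -0.1, -0.8]
opening: 14.5
grip_force: 44.9
```

Call:
{"api": "step_arm", "payload": {"linear": [[0,0,0.01],[0,0,0.02],[0,0,0.03],[0,0,0.04],[0,0,0.05],[0,0,0.06],[0,0,0.06]], "angular": [[0,0,0],[0,0,0],[0,0,0],[0,0,0],[0,0,0],[0,0,0],[0,0,0]]}}

```text
t: 17.2
ee_pos: [627.2, 105.8, 104.7]
eef_rot: [[0.132, 0.991, -0.001], [0.991, -0.132, -0.0], [-0.0, -0.001, -1.0]]
contact_force: [0.5, -0.3, -0.8]
opening: 14.5
grip_force: 44.9
```

Call:
{"api": "step_arm", "payload": {"linear": [[0,0,0.01],[0,0,0.02],[0,0,0.03],[0,0,0.04],[0,0,0.05],[0,0,0.06],[0,0,0.06]], "angular": [[0,0,0],[0,0,0],[0,0,0],[0,0,0],[0,0,0],[0,0,0],[0,0,0]]}}

```text
t: 17.78
ee_pos: [627.2, 105.8, 89.7]
eef_rot: [[0.132, 0.991, -0.001], [0.991, -0.132, -0.0], [-0.0, -0.001, -1.0]]
contact_force: [-0.1, -0.4, -0.0]
opening: 14.6
grip_force: 44.9
```

Call:
{"api": "step_arm", "payload": {"linear": [[0,0,0.01],[0,0,0.02],[0,0,0.03],[0,0,0.04],[0,0,0.046],[0,0,0.046]], "angular": [[0,0,0],[0,0,0],[0,0,0],[0,0,0],[0,0,0],[0,0,0]]}}

```text
t: 18.28
ee_pos: [627.3, 105.9, 78.4]
eef_rot: [[0.132, 0.991, -0.001], [0.991, -0.132, -0.0], [-0.0, -0.001, -1.0]]
contact_force: [-0.9, -0.3, -1.1]
opening: 14.6
grip_force: 44.9
```

Call:
{"api": "step_arm", "payload": {"linear": [[0,0,0.004],[0,0,0.008],[0,0,0.012],[0,0,0.012]], "angular": [[0,0,0],[0,0,0],[0,0,0],[0,0,0]]}}

```text
t: 18.62
ee_pos: [627.6, 105.9, 76.3]
eef_rot: [[0.132, 0.991, 0.0], [0.991, -0.132, 0.0], [0.0, 0.0, -1.0]]
contact_force: [-1.3, 0.1, 2.8]
opening: 14.4
grip_force: 45.0
```

Call:
{"api": "step_arm", "payload": {"linear": [[0,0,0.003],[0,0,0.006],[0,0,0.006]], "angular": [[0,0,0],[0,0,0],[0,0,0]]}}

```text
t: 18.87
ee_pos: [627.7, 106.0, 76.0]
eef_rot: [[0.132, 0.991, 0.0], [0.991, -0.132, 0.0], [0.0, 0.0, -1.0]]
contact_force: [-5.6, -0.8, 14.8]
opening: 14.3
grip_force: 45.0
```

Seated: TCP at 76.0 as predicted, with a 15 N reaction. I'll release and rise.

Call:
{"api": "step_arm", "payload": {"linear": [[0,0,0],[0,0,0],[0,0,0],[0,0,0],[0,0,-0.02],[0,0,-0.1],[0,0,-0.2],[0,0,-0.35],[0,0,-0.5],[0,0,-0.6],[0,0,-0.6]], "angular": [[0,0,0],[0,0,0],[0,0,0],[0,0,0],[0,0,0],[0,0,0],[0,0,0],[0,0,0],[0,0,0],[0,0,0],[0,0,0]], "claw": 0.2}}

```text
t: 19.78
ee_pos: [630.7, 106.4, 231.0]
eef_rot: [[0.132, 0.991, 0.009], [0.991, -0.132, 0.002], [0.003, 0.009, -1.0]]
contact_force: [0.8, -1.1, 1.1]
opening: 55.2
grip_force: 0.0
```

```bash
python3 - <<'E'
from h import *
im,d,P=wcloud('w7');Z=P[...,2]
m=(d>0)&(abs(P[...,0]-626)<25)&(abs(P[...,1]-106)<25)
h=m&(Z>80);print('head',h.sum(),np.percentile(Z[h],[50,95]),P[h].mean(0))
l=m&(Z>62)&(Z<72);print('lug z',np.median(Z[l]));
go([577,103,226],.077)
o=im[150:350,220:420]
sd,_=ctrl.get_image('side')
cv2.imwrite('pics/w7c.png',np.hstack([cv2.resize(o,(400,400)),cv2.resize(sd[230:290,260:320],(400,400),interpolation=3)])[...,::-1])
E
```

```text
head 17407 [353.08640871 360.82009262] [628.60415959 126.31384462 337.57807453]
lug z 67.30585565751599
lin [-0.0406 -0.2064  0.0067] ang [ 0.0012 -0.0018  0.4334]
```

View pics/w7c.png

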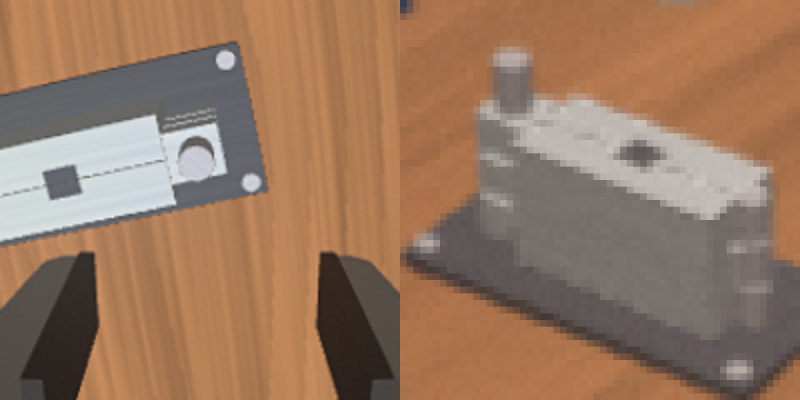

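The pin head sits on the top lug (left (197,155), right (512,80)) and the mould is shut. Now the final grip.

Call:
{"api": "step_arm", "payload": {"linear": [[-0.04,-0.2065,0],[-0.04,-0.2065,0],[-0.04,-0.2065,0],[-0.04,-0.2065,0],[-0.04,-0.2065,0],[-0.04,-0.2065,0],[-0.04,-0.2065,0],[-0.04,-0.2065,0],[-0.04,-0.2065,0],[-0.04,-0.2065,0],[-0.04,-0.2065,0],[-0.04,-0.2065,0]], "angular": [[0,0,0.4334],[0,0,0.4334],[0,0,0.4334],[0,0,0.4334],[0,0,0.4334],[0,0,0.4334],[0,0,0.4334],[0,0,0.4334],[0,0,0.4334],[0,0,0.4334],[0,0,0.4334],[0,0,0.4334]], "claw": 1}}

```text
t: 20.88
ee_pos: [574.0, 102.6, 222.4]
eef_rot: [[0.997, 0.072, -0.003], [0.072, -0.997, -0.001], [-0.003, 0.0, -1.0]]
contact_force: [-0.4, 0.5, -0.3]
opening: 92.1
grip_force: 0.0
```

```bash
python3 - <<'E'
from h import *
print(ctrl.sense()['ee_pos']);go([577,102.9,32],.077)
E
```

```text
[573.99957148 102.61152357 222.4272339 ]
lin [ 1.450e-02 -6.000e-04  7.617e-01] ang [ 0.0001  0.001  -0.0016]
```

Call:
{"api": "step_arm", "payload": {"linear": [[0,0,0.15],[0,0,0.3],[0,0,0.45],[0,0,0.5],[0,0,0.56],[0,0,0.63],[0,0,0.69],[0,0,0.74],[0,0,0.76],[0,0,0.76],[0,0,0.76]], "angular": [[0,0,-0.001],[0,0,-0.001],[0,0,-0.001],[0,0,-0.001],[0,0,-0.001],[0,0,-0.001],[0,0,-0.001],[0,0,-0.001],[0,0,-0.001],[0,0,-0.001],[0,0,-0.001]]}}

```text
t: 21.8
ee_pos: [575.3, 102.9, 34.7]
eef_rot: [[0.997, 0.081, 0.0], [0.081, -0.997, 0.0], [0.0, -0.0, -1.0]]
contact_force: [-0.8, 0.5, -0.2]
opening: 91.8
grip_force: 0.0
```

Call:
{"api": "step_arm", "payload": {"linear": [[0,0,0],[0,0,0],[0,0,0],[0,0,0],[0,0,0],[0,0,0],[0,0,0],[0,0,0],[0,0,0],[0,0,0],[0,0,0],[0,0,0]], "angular": [[0,0,0],[0,0,0],[0,0,0],[0,0,0],[0,0,0],[0,0,0],[0,0,0],[0,0,0],[0,0,0],[0,0,0],[0,0,0],[0,0,0]], "claw": -1, "newtons": 40}}

```text
t: 22.8
ee_pos: [575.1, 102.6, 34.4]
eef_rot: [[0.997, 0.08, 0.0], [0.08, -0.997, -0.0], [-0.0, 0.0, -1.0]]
contact_force: [-0.7, -3.7, 1.9]
opening: 43.5
grip_force: 40.0
```

Call:
{"api": "step_arm", "payload": {"linear": [[0,0,0],[0,0,0],[0,0,0],[0,0,0]], "angular": [[0,0,0],[0,0,0],[0,0,0],[0,0,0]]}}

```text
t: 23.13
ee_pos: [575.1, 102.7, 34.4]
eef_rot: [[0.997, 0.08, 0.0], [0.08, -0.997, -0.0], [0.0, 0.0, -1.0]]
contact_force: [-0.2, -3.9, 2.9]
opening: 43.6
grip_force: 40.0
```

The mould is gripped shut at 40 N and steady, so I'll hand in.

```bash
python3 -c "
from plant import ctrl
print(ctrl.hand_in())"
```

```text
the job is handed in; nothing more can be done
None
```

The job is handed in at about 23 s: the mould is swung shut, the long pin is home with its head on the top lug, and the gripper is squeezing both halves together at 40 N.

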